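# Find and mark the rubbing spot of a brake rotor

### The job

The small brake rotor on the test stand rubs on its shoe at one hidden place. Turn it slowly by its crank knob, held lightly and never forced, feel for where it drags, and leave it standing with the tightest point of that drag on the shoe; then set the steel marker weight gently upright on top of the rotor, right above the shoe, and let go. Leave the other things where they are.

Things in the scene. Friction and masses are not known exactly. Their poses are not given: they have to be found in the camera images.
- stand: Grey round stand fixed to the bench, 156 mm across. Origin on the rotor's upright axis, at bench height; z up. Its own +x points level from the axis to the shoe.
- rotor: Aluminium disc, 164 mm across, 12 mm thick, turning both ways without end on the stand's upright axis. Origin on that axis at bench height; underside 50 mm, top face 62 mm above the bench; its own +x points from the axis to the crank knob. A hub nut, 28 mm across, stands 6 mm above the top face. The bearing alone needs about 1 N at the knob.
- hub (a point): Centre of the rotor's hub nut top, on the axis, 68 mm above the bench. About the hidden high spot: it is under the rotor, 62 mm from this axis, at an unknown angle at least 1.4 rad from the knob. As it crosses the shoe, over about 0.35 rad either side of the tightest point, the pull needed at the knob rises smoothly to about 6 to 12 N and falls off again. It starts off the shoe.
- knob_mid (a point): Point on the axis of the crank knob, 91 mm above the bench, where to grip it. The knob is an upright black hollow cylinder, 20 mm in diameter, from 65 to 107 mm above the bench, 50 mm from the rotor's axis; to be held lightly, with a grip of 20 to 30 N. It spins freely on its own pin, so a gripper holding it may keep its own heading while it goes round.
- shoe: Brass rubbing pin, 14 mm square, standing with 1 mm play in a dark steel holder on the stand, under the rotor, 62 mm from its axis; it cannot be reached and needs no handling. Origin at the centre of the pin's foot, 12 mm above the bench; tip 48 mm above it. The holder's upright end shows beyond the rotor's edge, 86 to 100 mm from the axis, up to 58 mm above the bench.
- over_shoe (a point): Point on the rotor's top face straight above the shoe's pin (62 mm from the axis, 62 mm above the bench): where the marker belongs.
- marker: Plain steel cylinder standing upright, 26 mm in diameter, 45 mm tall, about 0.12 kg; origin at the centre of its underside.
- jar: Bystander: small jar, 52 mm in diameter, 70 mm tall; origin at the centre of its underside.
- bearing: Bystander: flat steel ring, 52 mm outside, 26 mm inside, 15 mm tall; origin at the centre of its underside.
- driver: Bystander: screwdriver lying on the bench beyond the stand.
Not all that is in view belongs to the job. There is more than one size of the stand; the job needs the middle-sized.

How it is judged:
On the way:
1. the rotor stands with its high spot on the shoe, the marker not yet on it (contact force between shoe and rotor above 10 N and angular speed of rotor below 0.15 rad/s and height (world z) of marker below 0.03 m), for 0.2 s.
At the end, for the whole second after the job is handed in: The rotor stands still with its high spot pressed on the shoe by more than 10 N (it reaches about 20 N at the tightest point, and 10 N within about 0.2 rad of it), and the marker stands upright and still on the rotor's top face, its axis within 14 mm of the point above the shoe's pin (contact force between shoe and rotor above 10 N and angular speed of rotor below 0.05 rad/s and horizontal distance between marker and over_shoe below 0.014 m and height (world z) of marker between 0.058 and 0.066 m and angle between marker's own z axis and vertical below 0.1 rad and linear speed of marker below 0.02 m/s); the robot touches nothing.
It fails at once if the rotor is spun faster than 2.5 rad/s (angular speed of rotor above 2.5 rad/s).
It fails at once if the knob is squeezed hard or forced (over 90 N in all between the fingers and the rotor with its knob: both pads' squeeze and any side load together) (contact force between the fingers and rotor above 90 N).
It fails at once if the marker is dropped or jammed onto the rotor (over 60 N) (contact force between marker and rotor above 60 N).
It fails at once if the jar, the bearing ring or the screwdriver is moved by more than 25 mm (distance of any of jar, bearing, driver from where it was at the start of the episode above 0.025 m).
It also fails if it takes over 72 s, if anything falls off the work surface, if the arm or the gripper's body presses on something with over 40 N, if the wrist force passes 120 N, or if a joint passes its speed limit or range.

### The arm

A 6-joint arm with a two-finger parallel gripper is mounted at the origin on the work surface. World frame = base frame: x ahead of the robot, y to its left, z up, the work surface at z = 0. Lengths are in m, angles in rad, forces in N, time in s.
With the tool pointing down it reaches from about 0.3 to 0.775 m from the base axis. Payload 14.6 kg.
Tool frame: the origin (TCP) lies on the centre line of the jaws, within the pads' length; the fingertips stand 19 mm ahead of it and the grasp point (between the pads) is the TCP; z points along the fingers, y is the direction in which the jaws open and shut (so a half turn about z gives the same grasp; the last joint's range is limited). The gripper opens to 94 mm and grips with 3 to 60 N. Pads are 16 mm wide; open, the fingers measure 119 mm over their backs; the gripper's body (75 mm by 177 mm) begins 78 mm behind the grasp point.
Start: joints at [1.261, 0.3, 1.521, -0, 1.321, -0.067], TCP at [0.132, 0.534, 0.224] pointing down, gripper open.
Joint ranges: [-3.03, 3.03], [-0.79, 2.21], [0.23, 2.52], [-1.04, 4.18], [0, 3.07], [-2.55, 2.55]. Speed limits (rad/s): [2.22, 2.22, 2.57, 3.14, 3.14, 3.14].

### API

Orientations are given as [roll, pitch, yaw] about the fixed x, y, z axes, in that order (R = Rz(yaw) Ry(pitch) Rx(roll)).
In Python, from station import ctrl gives the robot as it stands. The module is installed in compiled form; this text tells all that it offers.
- The arm moves only by the shell command python3 -m creep 'ROWS' [FORCE]. ROWS is a JSON object of lists of equal length, an entry for each row: "translation": the shift along the world's x, y, z in mm, a list of three; "yaw": the turn about the world's z in rad; "gripper": the closure in counts, from 0 (fully open) to 255 (shut). A call has 1 to 5 rows; each row is the pose to reach, as a shift and turn from the pose measured when the call began; what a row does not reach only later rows make up. A row lasts 1/12 s, in which the tool goes at most 41.7 mm and 7.16 degrees, less where a joint would pass 70% of its speed; a pose out of reach is approached as far as the arm can. A call with a gripper value outside its range is refused whole. The fingers move at their own pace and stop on an object; FORCE is the grip in N (left out, the last holds). Time passes only in rows, so rows that repeat a pose let the fingers close. It gives the time, the measured TCP pose, the force and the opening at its end, in the units of the state.
- ctrl.get_obs(): the state, without advancing time (a new reading comes with each control period).
- ctrl.camera(name): name is "scene" or "top" or "wrist"; returns a dict with "pixels" (400x640x3 uint8, red, green, blue), "depth" (400x640 float32, m along the optical axis (not along the pixel's ray), 0 where there is no reading), "fx", "fy", "cx", "cy" (pixels), "dist" ([k1, k2, p1, p2, k3] as OpenCV has them; the pictures are not rectified), "R" (3x3) and "t" (3): a world point X has camera coordinates R X + t; the wrist camera has in their place "tool_from_camera" (4x4, takes a point from camera to tool coordinates, whose origin is the TCP and whose axes are the flange's). Camera axes: x right, y down, z forward; pixel columns grow to the right and rows downward; lengths in m; the calibration is good to about 2 mm. A picture is of the moment at which its call begins: read the wrist's pose just before it.
- ctrl.hand_in(): hands the job in, once; it reports no verdict.
The state is a dict: "time_s": time; "qpos": joint angles; "joint_vel": joint speeds; "tau": joint torques, N m; "ee_pos": TCP position; "eef_rot": TCP orientation; "force": force on the tool from outside, world axes, zero at the start; "moment": the same for the moment, N m; "grip_width": finger opening in m.
Only numpy, scipy, OpenCV 4.12 (cv2) and the standard library are available. Lean on these libraries where they do the work, as an engineer would, in place of code of your own. Each camera call takes 0.05 s, during which the arm holds its last target. There are 200 camera calls.

## Working session

There is one attempt and no reset: what is moved stays moved. The work goes in short steps, Python scripts to look and compute and a shell command to move; the robot and the scene stay as the last step left them, time stands still between calls to the robot, and variables do not carry over. Pictures are saved under pics/ and viewed, about 8 in all and at most 12, crops included, and the job is handed in when it is done.

```bash
mkdir -p pics
cat > h.py <<'E'
from station import ctrl
import numpy as np, cv2
def shot(name,fn=None):
    o=ctrl.get_obs(); c=ctrl.camera(name)
    if fn: cv2.imwrite('pics/'+fn, c['pixels'][:,:,::-1])
    return o,c
def world(c,o=None):
    h,w=c['depth'].shape
    K=np.array([[c['fx'],0,c['cx']],[0,c['fy'],c['cy']],[0,0,1]])
    u,v=np.meshgrid(np.arange(w),np.arange(h))
    p=cv2.undistortPoints(np.stack([u,v],-1).reshape(-1,1,2).astype(np.float64),K,np.array(c['dist'])).reshape(h,w,2)
    z=c['depth']; P=np.dstack([p*z[...,None],z])
    if 'R' in c: return (P-np.array(c['t']))@np.array(c['R'])
    T=np.array(c['tool_from_camera']); P=P@T[:3,:3].T+T[:3,3]
    from scipy.spatial.transform import Rotation as Ro
    return P@Ro.from_euler('xyz',o['eef_rot']).as_matrix().T+np.array(o['ee_pos'])
E
python3 - <<'E'
from h import *
o,c=shot('top','top.png'); W=world(c); np.save('top.npy',W)
print(o['ee_pos'],o['eef_rot'],o['grip_width'],o['force'],o['time_s'])
E
```

```text
[0.13217473 0.53363495 0.22388004] [-3.14042991e+00 -7.66245509e-05  2.89878560e+00] 0.09407755089730381 [ 0.3214378   0.45546422 -0.13899965] 0.0
```

View pics/top.png

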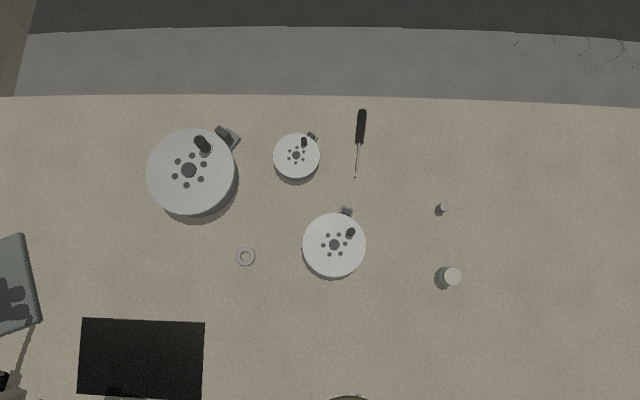

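The middle rotor is at about (334,245), its knob at (350,233) and the holder end at (346,211). The marker is at (443,207), the jar at (452,276), the ring at (246,257) and the driver at (360,140).

Run:
```python
from h import *
W=np.load('top.npy')
def reg(u,v,r,lo,hi):
    P=W[v-r:v+r+1,u-r:u+r+1].reshape(-1,3); P=P[(P[:,2]>lo)&(P[:,2]<hi)]
    (c,rad)=cv2.minEnclosingCircle(P[:,:2].astype(np.float32)) if len(P) else ((0,0),0)
    print((u,v),len(P),P.mean(0).round(4) if len(P) else '',np.round(c,4),round(rad,4),P[:,2].max().round(4) if len(P) else '')
reg(334,245,40,.056,.066)   # rotor top
reg(334,245,6,.064,.075)    # hub
reg(350,233,10,.095,.115)   # knob top
reg(346,211,9,.05,.062)     # holder
reg(443,207,9,.035,.055)    # marker
reg(443,207,9,.015,.055)
reg(452,276,14,.06,.08)     # jar
reg(246,257,12,.008,.02)
reg(360,140,32,.01,.05)
reg(500,150,10,-.02,.02)
for (u,v) in [(350,233),(443,207),(334,245),(346,211)]: print(W[v,u])
```

```text
(334, 245) 2999 [0.5087 0.0459 0.0624] [0.5176 0.0419] 0.0899 0.066
(334, 245) 111 [0.5078 0.0454 0.068 ] [0.5065 0.0447] 0.02 0.0729
(350, 233) 55 [0.5371 0.0056 0.1067] [0.5374 0.0052] 0.0098 0.1124
(346, 211) 93 [0.5879 0.0152 0.059 ] [0.5833 0.0184] 0.0215 0.062
(443, 207) 84 [ 0.6137 -0.2495  0.0447] [ 0.614  -0.2503] 0.0134 0.049
(443, 207) 109 [ 0.6126 -0.2479  0.0402] [ 0.614  -0.2503] 0.0134 0.049
(452, 276) 275 [ 0.4321 -0.2531  0.0703] [ 0.4311 -0.2542] 0.0242 0.0751
(246, 257) 237 [0.4776 0.2806 0.0154] [0.478  0.2808] 0.0266 0.02
(360, 140) 360 [ 0.8307 -0.0286  0.0221] [ 0.8054 -0.0294] 0.0944 0.0299
(500, 150) 441 [ 0.793  -0.4413  0.0008] [ 0.7945 -0.4414] 0.0461 0.0059
[0.53330816 0.00790362 0.1064862 ]
[ 0.6132056  -0.24697577  0.0434348 ]
[0.5061481  0.04507685 0.07001883]
[0.59561464 0.01418204 0.05790819]
```

```bash
for i in 1 2 3; do python3 -m creep '{"translation":[[25,-32,5],[50,-64,10],[75,-96,15],[100,-128,20],[125,-160,25]],"yaw":[0,0,0,0,0],"gripper":[0,0,0,0,0]}' 25; done
python3 - <<'E'
from h import *
o,c=shot('wrist','w1.png'); print(o['ee_pos'],o['eef_rot'],o['qpos'],o['time_s'],o['force'])
np.save('w1.npy',world(c,o))
E
```

```text
time_s: 0.47
ee_pos: [0.2577, 0.3719, 0.2488]
eef_rot: [-3.14, -0.0, 2.899]
force: [0.4, -0.0, 0.8]
grip_width: 0.0942
time_s: 0.88
ee_pos: [0.3833, 0.21, 0.274]
eef_rot: [-3.14, -0.0, 2.899]
force: [1.0, 1.2, 0.3]
grip_width: 0.0944
time_s: 1.3
ee_pos: [0.5091, 0.0479, 0.299]
eef_rot: [-3.14, -0.001, 2.899]
force: [0.3, 1.0, 0.1]
grip_width: 0.094
[0.5091107  0.04794162 0.29896516] [-3.13977447e+00 -8.31895843e-04  2.89904143e+00] [ 0.02301366  0.16562368  1.5133944  -0.00154494  1.46385463 -1.30506631] 1.3 [0.33824137 0.99208365 0.07025657]
```

View pics/w1.png

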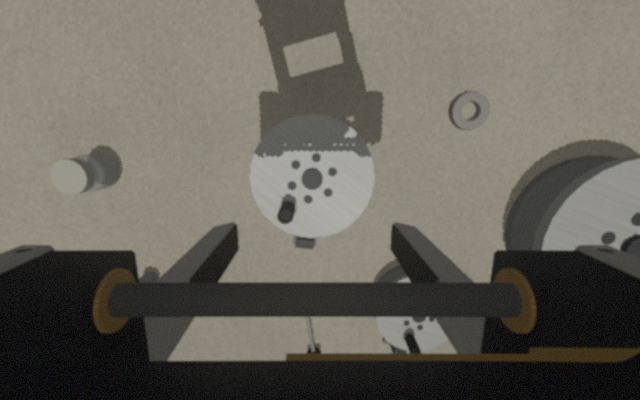

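The wrist view shows the hub at (312,179), the knob at (287,210), the holder end at (305,242) and the jar at (70,176).

```bash
cat > m.py <<'E'
from h import *
def circfit(P):
    A=np.c_[2*P,np.ones(len(P))]; s=np.linalg.lstsq(A,(P**2).sum(1),rcond=None)[0]
    return s[:2],np.sqrt(s[2]+s[0]**2+s[1]**2)
def mask(W,u,v,r,lo,hi):
    m=np.zeros(W.shape[:2],np.uint8); m[v-r:v+r+1,max(u-r,0):u+r+1]=1
    return m*((W[...,2]>lo)&(W[...,2]<hi)).astype(np.uint8)
def edge(W,m):
    k=cv2.morphologyEx(m,cv2.MORPH_CLOSE,np.ones((5,5)))
    cs=max(cv2.findContours(k,0,cv2.CHAIN_APPROX_NONE)[0],key=cv2.contourArea)[:,0]
    P=np.array([W[y,x,:2] for x,y in cs if m[y,x]]); return circfit(P)
E
python3 - <<'E'
from m import *
for f,hub,kn,ho in (('w1.npy',(312,179),(287,208),(305,243)),('top.npy',(334,245),(350,233),(346,211))):
    W=np.load(f)
    m=mask(W,*hub,75 if f[0]=='w' else 40,.056,.0665); c,r=edge(W,m); print('rotor',c.round(4),r.round(4))
    m=mask(W,*hub,13 if f[0]=='w' else 6,.064,.074); print('hub',W[m>0].mean(0).round(4),m.sum())
    m=mask(W,*kn,18 if f[0]=='w' else 10,.101,.114); c2,r2=edge(W,m); print('knob',c2.round(4),r2.round(4),W[m>0].mean(0).round(4))
    m=mask(W,*ho,10 if f[0]=='w' else 9,.05,.064); P=W[m>0]; d=np.linalg.norm(P[:,:2]-c,axis=1); P=P[(d>.085)&(d<.104)]
    q=P.mean(0); print('holder',q.round(4),np.linalg.norm(q[:2]-c).round(4),'ang',np.arctan2(q[1]-c[1],q[0]-c[0]),len(P)); print('knobang',np.arctan2(*(c2-c)[::-1]),np.linalg.norm(c2-c))
E
```

```text
rotor [0.5097 0.044 ] 0.0822
hub [0.5068 0.045  0.0672] 353
knob [0.5363 0.0051] 0.0093 [0.536  0.0053 0.1059]
holder [0.5945 0.0126 0.0571] 0.0904 ang -0.3549651451662344 147
knobang -0.9710374993664962 0.04708947091132779
rotor [0.512  0.0443] 0.0815
hub [0.5078 0.0454 0.068 ] 111
knob [0.5374 0.0051] 0.0087 [0.5375 0.0052 0.1075]
holder [0.5962 0.0126 0.0585] 0.09 ang -0.3601680382398192 42
knobang -0.9960885014165411 0.04670740001900423
```

```bash
python3 -m creep '{"translation":[[9,-14,-20],[18,-28,-50],[27.6,-42.7,-85],[27.6,-42.7,-120],[27.6,-42.7,-150]],"yaw":[0,0,0,0,0],"gripper":[120,120,120,120,120]}' 22
python3 -m creep '{"translation":[[0,0,-15],[0,0,-30],[0,0,-45],[0,0,-56],[0,0,-56]],"yaw":[0,0,0,0,0],"gripper":[120,120,120,120,120]}' 22
python3 -m creep '{"translation":[[0,0,0],[0,0,0],[0,0,0],[0,0,0],[0,0,0]],"yaw":[0,0,0,0,0],"gripper":[150,165,175,180,185]}' 22
python3 -m creep '{"translation":[[0,0,0],[0,0,0],[0,0,0],[0,0,0],[0,0,0]],"yaw":[0,0,0,0,0],"gripper":[195,205,215,225,235]}' 22
```

```text
time_s: 1.77
ee_pos: [0.5391, 0.0001, 0.1464]
eef_rot: [-3.138, -0.002, 2.895]
force: [0.4, 0.3, 0.1]
grip_width: 0.0635
time_s: 2.18
ee_pos: [0.538, 0.0002, 0.0881]
eef_rot: [-3.138, -0.005, 2.895]
force: [-0.3, 0.2, -0.7]
grip_width: 0.0498
time_s: 2.6
ee_pos: [0.5383, 0.0003, 0.0887]
eef_rot: [-3.138, -0.004, 2.895]
force: [1.0, 1.7, 1.0]
grip_width: 0.0267
time_s: 3.02
ee_pos: [0.5383, 0.0004, 0.0889]
eef_rot: [-3.138, -0.004, 2.895]
force: [-1.5, 1.8, 4.9]
grip_width: 0.0199
```

```bash
python3 -m creep '{"translation":[[0,0,0],[0,0,0],[-3,1,1],[-6,1.5,2],[-6,1.5,2]],"yaw":[0,0,0,0,0],"gripper":[180,180,180,180,180]}' 22
python3 -m creep '{"translation":[[0,0,0],[0,0,0],[0,0,0],[0,0,0],[0,0,0]],"yaw":[0,0,0,0,0],"gripper":[190,200,210,220,235]}' 22
python3 - <<'E'
from h import *
o,c=shot('wrist','w2.png'); print(o['ee_pos'],o['grip_width'],o['force'])
o,c=shot('top'); W=world(c); np.save('t2.npy',W); cv2.imwrite('pics/t2.png',cv2.resize(c['pixels'][190:290,280:400,::-1],None,fx=5,fy=5))
E
```

```text
time_s: 3.43
ee_pos: [0.5318, 0.0019, 0.091]
eef_rot: [-3.138, -0.004, 2.895]
force: [0.6, 0.4, 0.0]
grip_width: 0.0275
time_s: 3.85
ee_pos: [0.5318, 0.002, 0.0911]
eef_rot: [-3.138, -0.005, 2.895]
force: [-1.6, 1.4, 1.1]
grip_width: 0.0197
[0.53181159 0.00197684 0.09107057] 0.019667935489398325 [-1.60360654  1.40656888  1.08381841]
```

View pics/w2.png

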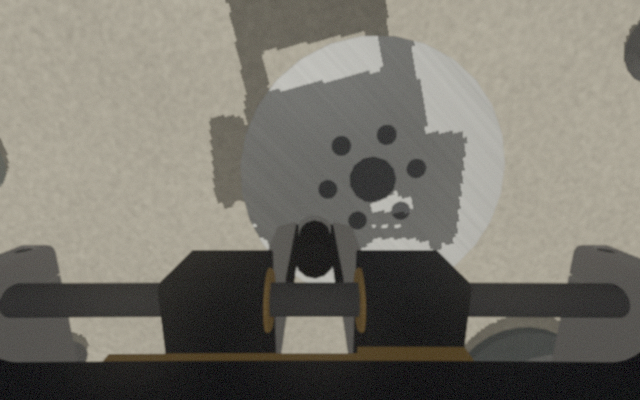

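```bash
cat > plan.py <<'E'
from h import *
import sys
C=np.array([.5072,.0452]); R=.05
o=ctrl.get_obs(); p=o['ee_pos'][:2]; d=p-C
th=np.arctan2(d[1],d[0]); t=np.array([-np.sin(th),np.cos(th)]); n=d/np.linalg.norm(d)
print('th',th.round(3),'r',np.linalg.norm(d).round(4),'z',o['ee_pos'][2].round(4),'t',o['time_s'],'Ft',(o['force'][:2]@t).round(2),'Fr',(o['force'][:2]@n).round(2))
step=float(sys.argv[1]); n=int(sys.argv[2]); q=p
for k in range(1,n+1):
    rows=[]
    for j in range(1,6):
        a=th+step*((k-1)*5+j); rows.append((C+R*np.array([np.cos(a),np.sin(a)])-q)*1000)
    q=q+rows[-1]/1000; print(np.round(rows,1).tolist())
E
python3 - <<'E'
from m import *
W=np.load('t2.npy'); 
m=mask(W,334,245,40,.056,.0665); c=np.array([.5072,.0452]); P=W[m>0][:,:2]; r=np.linalg.norm(P-c,axis=1)
a=np.arctan2(P[:,1]-c[1],P[:,0]-c[0]); P0=P
b=[];
for k in np.arange(-3.1,3.1,.1):
    s=(abs(a-k)<.05)&(r<.088)
    if abs(k+.357)>.3 and s.sum()>10: b.append(P[s][r[s].argmax()])
print('edgefit',circfit(np.array(b)),len(b))
E
python3 plan.py -0.03 4
```

```text
edgefit (array([0.50897997, 0.0474269 ]), np.float64(0.07909809023987668)) 23
th -1.053 r 0.0497 z 0.091 t 3.95 Ft -1.02 Fr -1.43
[[-1.2, -1.0], [-2.5, -1.6], [-3.9, -2.3], [-5.2, -2.9], [-6.6, -3.5]]
[[-1.4, -0.5], [-2.8, -1.0], [-4.3, -1.4], [-5.7, -1.8], [-7.2, -2.2]]
[[-1.5, -0.3], [-2.9, -0.6], [-4.4, -0.8], [-5.9, -0.9], [-7.4, -1.1]]
[[-1.5, -0.1], [-3.0, -0.1], [-4.5, -0.1], [-6.0, -0.0], [-7.5, 0.1]]
```

```bash
python3 -m creep '{"translation":[[-1.3,-0.7,0],[-2.6,-1.4,0],[-3.9,-2.1,0],[-5.2,-2.7,0],[-6.5,-3.3,0]],"yaw":[0,0,0,0,0],"gripper":[235,235,235,235,235]}' 22; python3 plan.py -0.03 0
python3 -m creep '{"translation":[[-1.4,-0.5,0],[-2.8,-1,0],[-4.3,-1.4,0],[-5.7,-1.8,0],[-7.2,-2.2,0]],"yaw":[0,0,0,0,0],"gripper":[235,235,235,235,235]}' 22; python3 plan.py -0.03 4
```

```text
time_s: 4.37
ee_pos: [0.5252, -0.0013, 0.0911]
eef_rot: [-3.138, -0.004, 2.895]
force: [0.4, 1.7, 0.3]
grip_width: 0.0194
th -1.202 r 0.0499 z 0.0911 t 4.3667 Ft 0.96 Fr -1.45
time_s: 4.78
ee_pos: [0.5179, -0.0037, 0.0911]
eef_rot: [-3.138, -0.004, 2.895]
force: [0.9, -0.3, 0.3]
grip_width: 0.0194
th -1.356 r 0.05 z 0.0911 t 4.7833 Ft 0.78 Fr 0.5
[[-1.5, -0.3], [-2.9, -0.6], [-4.4, -0.8], [-5.9, -0.9], [-7.4, -1.0]]
[[-1.5, -0.1], [-3.0, -0.1], [-4.5, -0.1], [-6.0, -0.0], [-7.5, 0.1]]
[[-1.5, 0.2], [-3.0, 0.3], [-4.5, 0.6], [-5.9, 0.9], [-7.4, 1.2]]
[[-1.5, 0.4], [-2.9, 0.8], [-4.3, 1.2], [-5.7, 1.7], [-7.1, 2.3]]
```

```bash
python3 -m creep '{"translation":[[-1.5,-0.3,0],[-2.9,-0.6,0],[-4.4,-0.8,0],[-5.9,-0.9,0],[-7.4,-1,0]],"yaw":[0,0,0,0,0],"gripper":[235,235,235,235,235]}' 22 >/dev/null; python3 plan.py -0.03 0
python3 -m creep '{"translation":[[-1.5,-0.1,0],[-3,-0.1,0],[-4.5,-0.1,0],[-6,0,0],[-7.5,0.1,0]],"yaw":[0,0,0,0,0],"gripper":[235,235,235,235,235]}' 22 >/dev/null; python3 plan.py -0.03 0
python3 -m creep '{"translation":[[-1.5,0.2,0],[-3,0.3,0],[-4.5,0.6,0],[-5.9,0.9,0],[-7.4,1.2,0]],"yaw":[0,0,0,0,0],"gripper":[235,235,235,235,235]}' 22 >/dev/null; python3 plan.py -0.03 0
python3 -m creep '{"translation":[[-1.5,0.4,0],[-2.9,0.8,0],[-4.3,1.2,0],[-5.7,1.7,0],[-7.1,2.3,0]],"yaw":[0,0,0,0,0],"gripper":[235,235,235,235,235]}' 22 >/dev/null; python3 plan.py -0.03 5
```

```text
th -1.508 r 0.0501 z 0.0911 t 5.2 Ft 1.52 Fr 1.89
th -1.661 r 0.0503 z 0.0911 t 5.6167 Ft 1.13 Fr 2.59
th -1.804 r 0.0504 z 0.0911 t 6.0333 Ft 7.86 Fr 2.43
th -1.931 r 0.0505 z 0.0912 t 6.45 Ft 12.33 Fr 2.56
[[-1.2, 1.0], [-2.6, 1.6], [-4.0, 2.2], [-5.3, 2.9], [-6.6, 3.6]]
[[-1.3, 0.8], [-2.6, 1.5], [-3.8, 2.4], [-5.0, 3.2], [-6.2, 4.1]]
[[-1.2, 0.9], [-2.3, 1.9], [-3.4, 2.9], [-4.5, 4.0], [-5.6, 5.0]]
[[-1.0, 1.1], [-2.0, 2.2], [-2.9, 3.4], [-3.9, 4.6], [-4.7, 5.8]]
[[-0.8, 1.2], [-1.6, 2.5], [-2.4, 3.8], [-3.1, 5.1], [-3.8, 6.4]]
```

```bash
python3 -m creep '{"translation":[[-0.9,0.6,0],[-1.9,1.1,0],[-2.9,1.6,0]],"yaw":[0,0,0],"gripper":[235,235,235]}' 22 >/dev/null; python3 plan.py -0.03 0
python3 -m creep '{"translation":[[-0.9,0.5,0],[-1.9,1,0],[-2.8,1.5,0]],"yaw":[0,0,0],"gripper":[235,235,235]}' 22 >/dev/null; python3 plan.py -0.03 0
python3 -m creep '{"translation":[[-0.9,0.5,0],[-1.8,1.1,0],[-2.7,1.7,0]],"yaw":[0,0,0],"gripper":[235,235,235]}' 22 >/dev/null; python3 plan.py -0.03 0
python3 -m creep '{"translation":[[-0.9,0.6,0],[-1.8,1.2,0],[-2.6,1.8,0]],"yaw":[0,0,0],"gripper":[235,235,235]}' 22 >/dev/null; python3 plan.py -0.02 3
```

```text
th -1.971 r 0.0505 z 0.0912 t 6.7 Ft 15.43 Fr 5.2
th -2.017 r 0.0505 z 0.0911 t 6.95 Ft 11.12 Fr 3.65
th -2.058 r 0.0505 z 0.0912 t 7.2 Ft 13.46 Fr 5.33
th -2.101 r 0.0506 z 0.0912 t 7.45 Ft 10.6 Fr 4.76
[[-0.6, 1.0], [-1.4, 1.5], [-2.3, 2.1], [-3.1, 2.7], [-3.9, 3.2]]
[[-0.8, 0.6], [-1.6, 1.2], [-2.4, 1.8], [-3.1, 2.5], [-3.9, 3.1]]
[[-0.7, 0.7], [-1.5, 1.4], [-2.2, 2.1], [-2.9, 2.8], [-3.6, 3.5]]
```

```bash
python3 -m creep '{"translation":[[-0.7,0.9,0],[-1.5,1.5,0],[-2.4,2.1,0]],"yaw":[0,0,0],"gripper":[235,235,235]}' 22 >/dev/null; python3 plan.py -0.03 0
python3 -m creep '{"translation":[[-0.8,0.6,0],[-1.6,1.2,0],[-2.4,1.9,0]],"yaw":[0,0,0],"gripper":[235,235,235]}' 22 >/dev/null; python3 plan.py -0.03 0
python3 -m creep '{"translation":[[-0.8,0.7,0],[-1.6,1.4,0],[-2.3,2.1,0]],"yaw":[0,0,0],"gripper":[235,235,235]}' 22 >/dev/null; python3 plan.py -0.03 0
python3 -m creep '{"translation":[[-0.8,0.8,0],[-1.5,1.5,0],[-2.2,2.2,0]],"yaw":[0,0,0],"gripper":[235,235,235]}' 22 >/dev/null; python3 plan.py -0.03 0
python3 -m creep '{"translation":[[-0.7,0.8,0],[-1.4,1.6,0],[-2.1,2.3,0]],"yaw":[0,0,0],"gripper":[235,235,235]}' 22 >/dev/null; python3 plan.py -0.03 0
python3 -m creep '{"translation":[[-0.7,0.8,0],[-1.3,1.6,0],[-2,2.4,0]],"yaw":[0,0,0],"gripper":[235,235,235]}' 22 >/dev/null; python3 plan.py 0.03 4
```

```text
th -2.149 r 0.0506 z 0.0911 t 7.7 Ft 11.13 Fr 7.02
th -2.189 r 0.0507 z 0.0912 t 7.95 Ft 8.62 Fr 3.66
th -2.244 r 0.0507 z 0.0911 t 8.2 Ft 8.28 Fr 5.46
th -2.295 r 0.0508 z 0.0911 t 8.45 Ft 6.94 Fr 4.19
th -2.354 r 0.0508 z 0.0911 t 8.7 Ft 5.21 Fr 2.44
th -2.42 r 0.0509 z 0.0911 t 8.95 Ft 2.35 Fr 3.77
[[1.7, -0.5], [2.7, -1.6], [3.8, -2.6], [4.9, -3.7], [6.0, -4.6]]
[[1.2, -0.9], [2.4, -1.9], [3.6, -2.7], [4.8, -3.6], [6.1, -4.4]]
[[1.3, -0.8], [2.6, -1.5], [3.9, -2.2], [5.3, -2.8], [6.7, -3.4]]
[[1.4, -0.6], [2.8, -1.1], [4.2, -1.6], [5.7, -2.0], [7.1, -2.4]]
```

```bash
python3 -m creep '{"translation":[[1,-1,0],[1.8,-1.8,0],[2.6,-2.7,0]],"yaw":[0,0,0],"gripper":[235,235,235]}' 22 >/dev/null; python3 plan.py -0.03 0
python3 -m creep '{"translation":[[0.8,-0.8,0],[1.6,-1.6,0],[2.4,-2.4,0]],"yaw":[0,0,0],"gripper":[235,235,235]}' 22 >/dev/null; python3 plan.py -0.03 0
python3 -m creep '{"translation":[[0.8,-0.7,0],[1.7,-1.4,0],[2.5,-2.1,0]],"yaw":[0,0,0],"gripper":[235,235,235]}' 22 >/dev/null; python3 plan.py -0.03 0
python3 -m creep '{"translation":[[0.9,-0.7,0],[1.8,-1.3,0],[2.6,-1.9,0]],"yaw":[0,0,0],"gripper":[235,235,235]}' 22 >/dev/null; python3 plan.py -0.03 0
python3 -m creep '{"translation":[[0.9,-0.6,0],[1.8,-1.2,0],[2.7,-1.8,0]],"yaw":[0,0,0],"gripper":[235,235,235]}' 22 >/dev/null; python3 plan.py -0.03 0
python3 -m creep '{"translation":[[0.9,-0.5,0],[1.9,-1,0],[2.8,-1.5,0]],"yaw":[0,0,0],"gripper":[235,235,235]}' 22 >/dev/null; python3 plan.py 0.02 4
```

```text
th -2.356 r 0.0508 z 0.0911 t 9.2 Ft -7.32 Fr 1.69
th -2.307 r 0.0508 z 0.091 t 9.45 Ft -10.31 Fr -0.49
th -2.265 r 0.0508 z 0.091 t 9.7 Ft -12.02 Fr 1.69
th -2.223 r 0.0507 z 0.091 t 9.95 Ft -12.16 Fr 2.48
th -2.19 r 0.0507 z 0.091 t 10.2 Ft -15.36 Fr 4.44
th -2.153 r 0.0506 z 0.091 t 10.45 Ft -17.72 Fr 4.25
[[1.2, -0.0], [2.0, -0.6], [2.9, -1.1], [3.8, -1.6], [4.6, -2.0]]
[[0.9, -0.5], [1.8, -0.9], [2.7, -1.3], [3.6, -1.7], [4.5, -2.1]]
[[0.9, -0.4], [1.9, -0.7], [2.8, -1.0], [3.8, -1.3], [4.7, -1.6]]
[[1.0, -0.3], [1.9, -0.5], [2.9, -0.7], [3.9, -1.0], [4.9, -1.1]]
```

```bash
python3 -m creep '{"translation":[[0.9,-0.4,0],[1.8,-0.8,0],[2.8,-1.3,0]],"yaw":[0,0,0],"gripper":[235,235,235]}' 22 >/dev/null; python3 plan.py -0.03 0
python3 -m creep '{"translation":[[0.9,-0.5,0],[1.9,-0.9,0],[2.8,-1.3,0]],"yaw":[0,0,0],"gripper":[235,235,235]}' 22 >/dev/null; python3 plan.py -0.03 0
python3 -m creep '{"translation":[[0.9,-0.4,0],[1.9,-0.8,0],[2.8,-1.2,0]],"yaw":[0,0,0],"gripper":[235,235,235]}' 22 >/dev/null; python3 plan.py -0.03 0
python3 -m creep '{"translation":[[1,-0.4,0],[1.9,-0.7,0],[2.9,-1,0]],"yaw":[0,0,0],"gripper":[235,235,235]}' 22 >/dev/null; python3 plan.py -0.03 0
python3 -m creep '{"translation":[[1,-0.3,0],[2,-0.6,0],[3,-0.9,0]],"yaw":[0,0,0],"gripper":[235,235,235]}' 22 >/dev/null; python3 plan.py -0.03 0
python3 -m creep '{"translation":[[1,-0.3,0],[2,-0.5,0],[3,-0.7,0]],"yaw":[0,0,0],"gripper":[235,235,235]}' 22 >/dev/null; python3 plan.py -0.03 0
python3 -m creep '{"translation":[[1,-0.2,0],[2,-0.4,0],[3,-0.5,0]],"yaw":[0,0,0],"gripper":[235,235,235]}' 22 >/dev/null; python3 plan.py 0.02 3
```

```text
th -2.107 r 0.0505 z 0.091 t 10.7 Ft -11.49 Fr 5.73
th -2.074 r 0.0505 z 0.091 t 10.95 Ft -17.9 Fr 4.65
th -2.031 r 0.0505 z 0.091 t 11.2 Ft -9.18 Fr 3.9
th -1.989 r 0.0504 z 0.0909 t 11.45 Ft -12.35 Fr 5.67
th -1.945 r 0.0503 z 0.091 t 11.7 Ft -8.9 Fr 4.74
th -1.897 r 0.0503 z 0.0909 t 11.95 Ft -7.32 Fr 5.97
th -1.85 r 0.0503 z 0.0909 t 12.2 Ft -8.94 Fr 6.87
[[1.0, -0.0], [2.0, -0.3], [3.0, -0.5], [4.0, -0.7], [4.9, -0.9]]
[[1.0, -0.2], [2.0, -0.3], [3.0, -0.4], [4.0, -0.6], [5.0, -0.6]]
[[1.0, -0.1], [2.0, -0.1], [3.0, -0.1], [4.0, -0.2], [5.0, -0.1]]
```

```bash
python3 -m creep '{"translation":[[1,-0.1,0],[2,-0.3,0],[3,-0.5,0]],"yaw":[0,0,0],"gripper":[235,235,235]}' 22 >/dev/null; python3 plan.py -0.03 0
python3 -m creep '{"translation":[[1,-0.2,0],[2,-0.3,0],[3,-0.4,0]],"yaw":[0,0,0],"gripper":[235,235,235]}' 22 >/dev/null; python3 plan.py -0.03 0
python3 -m creep '{"translation":[[1,-0.1,0],[2,-0.2,0],[3,-0.3,0]],"yaw":[0,0,0],"gripper":[235,235,235]}' 22 >/dev/null; python3 plan.py -0.03 0
python3 -m creep '{"translation":[[1,0,0],[2,-0.1,0],[3,-0.1,0]],"yaw":[0,0,0],"gripper":[235,235,235]}' 22 >/dev/null; python3 plan.py -0.025 4
```

```text
th -1.794 r 0.0503 z 0.0909 t 12.45 Ft -5.0 Fr 4.31
th -1.734 r 0.0502 z 0.0909 t 12.7 Ft -4.08 Fr 3.68
th -1.668 r 0.0502 z 0.091 t 12.95 Ft -0.94 Fr 2.35
th -1.605 r 0.0502 z 0.091 t 13.2 Ft -1.29 Fr 3.66
[[-1.2, 0.2], [-2.5, 0.3], [-3.7, 0.5], [-5.0, 0.6], [-6.2, 0.8]]
[[-1.2, 0.2], [-2.5, 0.5], [-3.7, 0.7], [-4.9, 1.0], [-6.1, 1.4]]
[[-1.2, 0.4], [-2.4, 0.8], [-3.6, 1.2], [-4.7, 1.6], [-5.9, 2.1]]
[[-1.1, 0.5], [-2.3, 1.1], [-3.4, 1.6], [-4.5, 2.2], [-5.6, 2.8]]
```

```bash
python3 -m creep '{"translation":[[-1.2,0.2,0],[-2.5,0.3,0],[-3.7,0.4,0],[-5,0.6,0],[-6.2,0.8,0]],"yaw":[0,0,0,0,0],"gripper":[235,235,235,235,235]}' 22 >/dev/null; python3 plan.py -0.03 0
python3 -m creep '{"translation":[[-1.2,0.2,0],[-2.5,0.5,0],[-3.7,0.7,0],[-4.9,1,0],[-6.1,1.4,0]],"yaw":[0,0,0,0,0],"gripper":[235,235,235,235,235]}' 22 >/dev/null; python3 plan.py -0.03 0
python3 -m creep '{"translation":[[-1.2,0.4,0],[-2.4,0.8,0],[-3.6,1.2,0],[-4.7,1.6,0],[-5.9,2.1,0]],"yaw":[0,0,0,0,0],"gripper":[235,235,235,235,235]}' 22 >/dev/null; python3 plan.py -0.03 0
python3 -m creep '{"translation":[[-1.1,0.5,0],[-2.3,1.1,0],[-3.4,1.6,0]],"yaw":[0,0,0],"gripper":[235,235,235]}' 22 >/dev/null; python3 plan.py -0.02 1
```

```text
th -1.733 r 0.0502 z 0.091 t 13.6167 Ft 0.77 Fr 5.42
th -1.841 r 0.0502 z 0.0911 t 14.0333 Ft 9.95 Fr 3.41
th -1.944 r 0.0503 z 0.0911 t 14.45 Ft 16.08 Fr 5.35
th -1.999 r 0.0503 z 0.0911 t 14.7 Ft 11.94 Fr 4.54
[[-0.8, 0.7], [-1.7, 1.2], [-2.6, 1.6], [-3.4, 2.1], [-4.3, 2.6]]
```

```bash
python3 -m creep '{"translation":[[-1,0.5,0],[-2,1.1,0],[-3,1.6,0],[-3.3,1.8,0]],"yaw":[0,0,0,0],"gripper":[235,235,235,235]}' 22 >/dev/null; python3 plan.py -0.02 0
python3 -m creep '{"translation":[[0,0,0],[0,0,0],[0,0,0],[0,0,0]],"yaw":[0,0,0,0],"gripper":[235,235,235,235]}' 22 >/dev/null; python3 plan.py -0.02 0
```

```text
th -2.055 r 0.0504 z 0.0911 t 15.0333 Ft 12.54 Fr 4.86
th -2.051 r 0.0504 z 0.091 t 15.3667 Ft 6.37 Fr 3.2
```

```bash
python3 -m creep '{"translation":[[0,0,0],[0,0,0],[0,0,0],[0,0,0],[0,0,0]],"yaw":[0,0,0,0,0],"gripper":[205,195,185,175,165]}' 22 | tail -2; python3 plan.py -0.02 0
python3 -m creep '{"translation":[[0,0,5],[0,0,15],[0,0,35],[0,0,60],[0,0,80]],"yaw":[0,0,0,0,0],"gripper":[150,150,150,150,150]}' 22
python3 -m creep '{"translation":[[8,0,35],[20,0,70],[30,0,110],[30,0,140],[30,0,140]],"yaw":[0,0,0,0,0],"gripper":[130,130,130,130,130]}' 22
python3 -m creep '{"translation":[[0,0,0],[0,0,0]],"yaw":[0,0],"gripper":[130,130]}' 22
python3 - <<'E'
from h import *
o,c=shot('wrist','w3.png'); print(o['ee_pos'],o['eef_rot'][2],o['qpos'],o['time_s'])
np.save('w3.npy',world(c,o)); cv2.imwrite('pics/w3.png',c['pixels'][:,:,::-1])
o,c=shot('top'); np.save('t3.npy',world(c))
E
```

```text
force: [0.2, -0.2, -0.2]
grip_width: 0.0321
th -2.056 r 0.0502 z 0.091 t 15.7833 Ft 0.29 Fr 0.02
time_s: 16.2
ee_pos: [0.4839, 0.0008, 0.1734]
eef_rot: [-3.129, -0.008, 2.896]
force: [-0.4, 0.3, -0.1]
grip_width: 0.0389
time_s: 16.62
ee_pos: [0.5151, 0.0008, 0.3206]
eef_rot: [-3.131, 0.001, 2.896]
force: [-1.0, 1.4, 0.4]
grip_width: 0.0461
time_s: 16.78
ee_pos: [0.515, 0.0009, 0.3216]
eef_rot: [-3.131, 0.003, 2.896]
force: [1.3, 0.2, -0.8]
grip_width: 0.0459
[0.51502914 0.00086792 0.32156937] 2.8960012953328906 [-0.06407309  0.16395136  1.46428397 -0.01097506  1.51230492 -1.38862627] 16.7833
```

View pics/w3.png

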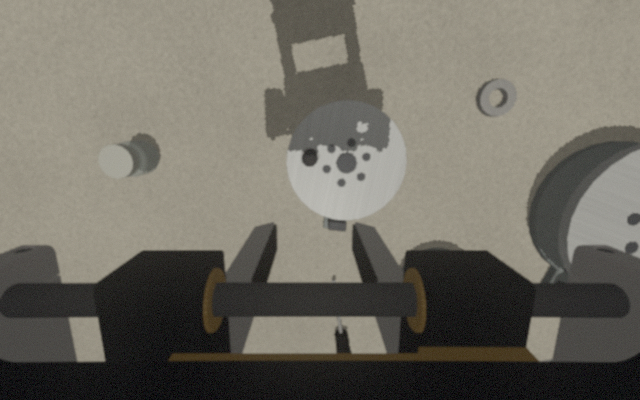

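The knob is at (310,158), the hub at (346,162) and the holder end at (336,225). The rotor was left where I released it.

Run:
```python
from m import *
C=np.array([.5072,.0452])
W=np.load('w3.npy')
m=mask(W,346,162,12,.064,.074); h=W[m>0].mean(0); print('hub',h.round(4),m.sum())
m=mask(W,310,158,18,.101,.114); k=W[m>0].mean(0); c,r=edge(W,m); print('knob',k.round(4),c.round(4),r.round(4), 'ang',np.arctan2(*(c-C)[::-1]),np.linalg.norm(c-C))
m=mask(W,336,225,12,.05,.064); P=W[m>0]; d=np.linalg.norm(P[:,:2]-C,axis=1); P=P[(d>.086)&(d<.104)]; q=P.mean(0)
print('holder',q.round(4),np.arctan2(q[1]-C[1],q[0]-C[0]))
W=np.load('t3.npy')
m=mask(W,443,207,9,.038,.052); c,r=edge(W,m); print('marker',W[m>0].mean(0).round(4),c.round(4),r.round(4))
for u,v in ((330,270),):
  m=mask(W,334,255,25,.095,.114); print('knob top',W[m>0].mean(0).round(4),m.sum())
```

```text
hub [0.5068 0.0448 0.0673] 328
knob [ 4.854e-01 -1.000e-04  1.063e-01] [ 4.855e-01 -2.000e-04] 0.0093 ang -2.0169813171060564 0.05034082541008335
holder [0.5932 0.0129 0.0566] -0.3591444249242963
marker [ 0.6139 -0.2547  0.0455] [ 0.614  -0.2538] 0.0098
knob top [ 0.487  -0.0034  0.1076] 25
```

```bash
python3 -m creep '{"translation":[[14,-36,0],[28,-72,0],[42,-108,-10],[56,-144,-25],[70,-180,-40]],"yaw":[0,0,0,0,0],"gripper":[130,130,130,130,130]}' 22
python3 -m creep '{"translation":[[14,-36,-30],[28,-70,-60],[28,-70,-75],[28,-70,-75],[28,-70,-75]],"yaw":[0,0,0,0,0],"gripper":[100,100,100,100,100]}' 22
python3 -m creep '{"translation":[[0,0,0],[0,0,0]],"yaw":[0,0],"gripper":[100,100]}' 22
python3 - <<'E'
from m import *
o,c=shot('wrist','w4.png'); print(o['ee_pos'],o['eef_rot'],o['time_s'])
W=world(c,o); np.save('w4.npy',W)
m=((W[...,2]>.039)&(W[...,2]<.052)&(abs(W[...,0]-.614)<.03)&(abs(W[...,1]+.252)<.03)).astype(np.uint8)
v,u=np.nonzero(m); print(u.mean(),v.mean(),len(u),W[m>0].mean(0).round(4)); print(edge(W,m))
E
```

```text
time_s: 17.3
ee_pos: [0.5848, -0.1809, 0.2786]
eef_rot: [-3.131, -0.001, 2.896]
force: [0.1, -0.0, -0.3]
grip_width: 0.0461
time_s: 17.72
ee_pos: [0.6121, -0.2505, 0.202]
eef_rot: [-3.132, -0.005, 2.895]
force: [-0.4, 0.2, 0.9]
grip_width: 0.0571
time_s: 17.88
ee_pos: [0.6124, -0.2495, 0.204]
eef_rot: [-3.131, -0.003, 2.896]
force: [0.4, -0.4, 1.0]
grip_width: 0.057
[ 0.61236395 -0.24945633  0.20400172] [-3.13126720e+00 -2.54386569e-03  2.89649546e+00] 17.8833
314.6397379912664 191.64847161572052 458 [ 0.6123 -0.2508  0.0441]
(array([ 0.61257807, -0.25092584]), np.float64(0.012368763092457366))
```

View pics/w4.png

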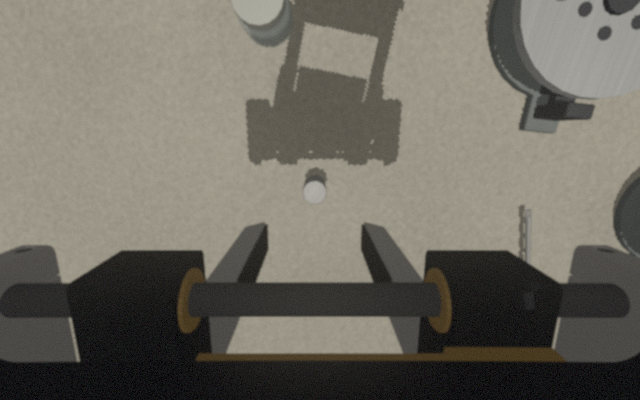

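The marker stands at pixel (315,192), which is world (0.6125,-0.251), between the open jaws with nothing near it.

```bash
python3 -m creep '{"translation":[[0,-1,-30],[0.5,-1.5,-65],[0.5,-1.5,-100],[0.5,-1.5,-130],[0.5,-1.5,-150]],"yaw":[0,0,0,0,0],"gripper":[100,100,100,100,100]}' 25
python3 -m creep '{"translation":[[0,0,-8],[0,0,-16],[0,0,-23],[0,0,-23],[0,0,-23]],"yaw":[0,0,0,0,0],"gripper":[100,100,100,140,160]}' 25
python3 -m creep '{"translation":[[0,0,0],[0,0,0],[0,0,0],[0,0,0],[0,0,0]],"yaw":[0,0,0,0,0],"gripper":[170,180,190,200,215]}' 25
python3 -m creep '{"translation":[[0,0,0],[0,0,0],[0,0,5],[0,0,15],[0,0,30]],"yaw":[0,0,0,0,0],"gripper":[215,215,215,215,215]}' 25
python3 -m creep '{"translation":[[0,0,30],[0,0,60],[0,0,80],[0,0,90],[0,0,90]],"yaw":[0,0,0,0,0],"gripper":[215,215,215,215,215]}' 25
```

```text
time_s: 18.35
ee_pos: [0.6124, -0.25, 0.0523]
eef_rot: [-3.131, -0.004, 2.897]
force: [-0.3, -0.4, -0.3]
grip_width: 0.0573
time_s: 18.77
ee_pos: [0.6129, -0.2501, 0.0304]
eef_rot: [-3.131, -0.002, 2.898]
force: [0.7, -0.1, 0.0]
grip_width: 0.0473
time_s: 19.18
ee_pos: [0.6132, -0.2502, 0.0312]
eef_rot: [-3.131, -0.001, 2.898]
force: [-1.8, 0.3, 5.5]
grip_width: 0.0255
time_s: 19.6
ee_pos: [0.6126, -0.25, 0.0608]
eef_rot: [-3.131, -0.003, 2.898]
force: [-0.5, -0.7, -0.6]
grip_width: 0.0255
time_s: 20.02
ee_pos: [0.6133, -0.2503, 0.1536]
eef_rot: [-3.131, 0.001, 2.898]
force: [0.6, -0.9, -1.4]
grip_width: 0.0252
```

```bash
python3 -m creep '{"translation":[[-6,35,0],[-12,70,0],[-18,105,0],[-24,140,0],[-30,175,0]],"yaw":[0,0,0,0,0],"gripper":[215,215,215,215,215]}' 25 | sed -n 2p
python3 -m creep '{"translation":[[-6,33,0],[-12,66,0],[-18,90,0],[-18,98,0],[-18,98,0]],"yaw":[0,0,0,0,0],"gripper":[215,215,215,215,215]}' 25 | sed -n 2p
python3 -m creep '{"translation":[[0,0,-10],[0,0,-22],[0,0,-30],[0,0,-34],[0,0,-34]],"yaw":[0,0,0,0,0],"gripper":[215,215,215,215,215]}' 25
python3 - <<'E'
from m import *
o,c=shot('wrist','w5.png'); print(o['ee_pos'],o['eef_rot'],o['time_s'])
E
```

```text
ee_pos: [0.5821, -0.0737, 0.152]
ee_pos: [0.5635, 0.0258, 0.1509]
time_s: 21.27
ee_pos: [0.563, 0.0251, 0.1152]
eef_rot: [-3.13, -0.006, 2.899]
force: [0.5, -0.2, -1.2]
grip_width: 0.0256
[0.5630118  0.0251046  0.11518924] [-3.12955294 -0.00599847  2.89871318] 21.2667
```

View pics/w5.png

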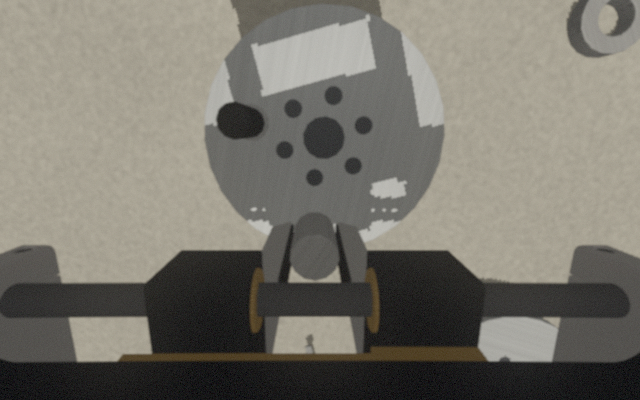

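The marker is held upright between the pads at (315,245), just outboard of the hub at (323,137). The knob at (240,120) is well clear.

```bash
python3 -m creep '{"translation":[[1,-0.9,-3],[2.3,-1.8,-7],[2.3,-1.8,-12],[2.3,-1.8,-16],[2.3,-1.8,-18]],"yaw":[0,0,0,0,0],"gripper":[215,215,215,215,215]}' 25
python3 -m creep '{"translation":[[0,0,-0.5],[0,0,-1],[0,0,-1.5],[0,0,-1.5]],"yaw":[0,0,0,0],"gripper":[215,215,215,215]}' 25
```

```text
time_s: 21.73
ee_pos: [0.5654, 0.0234, 0.0974]
eef_rot: [-3.13, -0.006, 2.899]
force: [-0.4, 0.7, -1.1]
grip_width: 0.0252
time_s: 22.07
ee_pos: [0.5655, 0.0235, 0.096]
eef_rot: [-3.13, -0.005, 2.899]
force: [-0.8, -0.1, -0.6]
grip_width: 0.0253
```

```bash
for i in 1; do
python3 -m creep '{"translation":[[0,0,-0.5],[0,0,-1],[0,0,-1],[0,0,-1]],"yaw":[0,0,0,0],"gripper":[215,215,215,215]}' 25 | sed -n '2p;4p'
python3 -m creep '{"translation":[[0,0,-0.4],[0,0,-0.8],[0,0,-0.8],[0,0,-0.8]],"yaw":[0,0,0,0],"gripper":[215,215,215,215]}' 25| sed -n '2p;4p'
python3 -m creep '{"translation":[[0,0,-0.3],[0,0,-0.5],[0,0,-0.5],[0,0,-0.5]],"yaw":[0,0,0,0],"gripper":[215,215,215,215]}' 25| sed -n '2p;4p'
done
```

```text
ee_pos: [0.5655, 0.0235, 0.095]
force: [0.5, 0.1, -1.5]
ee_pos: [0.5655, 0.0235, 0.0941]
force: [-1.4, -0.0, -1.3]
ee_pos: [0.5655, 0.0235, 0.0936]
force: [0.2, 0.3, 0.1]
```

```bash
python3 -m creep '{"translation":[[0,0,-0.3],[0,0,-0.5],[0,0,-0.5],[0,0,-0.5]],"yaw":[0,0,0,0],"gripper":[215,215,215,215]}' 25| sed -n '2p;4p'
python3 -m creep '{"translation":[[0,0,-0.3],[0,0,-0.5],[0,0,-0.5],[0,0,-0.5]],"yaw":[0,0,0,0],"gripper":[215,215,215,215]}' 25| sed -n '2p;4p'
```

```text
ee_pos: [0.5655, 0.0235, 0.0932]
force: [-0.8, 0.0, 0.3]
ee_pos: [0.5656, 0.0235, 0.0932]
force: [-1.6, 0.1, 5.6]
```

```bash
python3 -m creep '{"translation":[[0,0,0],[0,0,0],[0,0,0],[0,0,0],[0,0,0]],"yaw":[0,0,0,0,0],"gripper":[182,176,170,160,150]}' 10
python3 -m creep '{"translation":[[0,0,0],[0,0,6],[0,0,20],[0,0,45],[0,0,80]],"yaw":[0,0,0,0,0],"gripper":[135,130,130,130,130]}' 10
python3 -m creep '{"translation":[[0,0,35],[10,0,70],[20,0,100],[20,0,120],[20,0,120]],"yaw":[0,0,0,0,0],"gripper":[130,130,130,130,130]}' 10
python3 -m creep '{"translation":[[0,0,0],[0,0,0],[0,0,0]],"yaw":[0,0,0],"gripper":[130,130,130]}' 10
python3 - <<'E'
from m import *
o,c=shot('wrist','w6.png'); print(o['ee_pos'],o['eef_rot'],o['time_s'],o['force'],o['joint_vel'])
W=world(c,o); np.save('w6.npy',W)
def at(x,y,r,lo,hi):
    m=((W[...,2]>lo)&(W[...,2]<hi)&(np.hypot(W[...,0]-x,W[...,1]-y)<r)).astype(np.uint8)
    print(m.sum(),W[m>0].mean(0).round(4),edge(W,m))
at(.5653,.0233,.03,.1,.115); at(.485,0,.02,.1,.115); at(.507,.045,.02,.064,.074)
c=ctrl.camera('scene'); cv2.imwrite('pics/s6.png',c['pixels'][:,:,::-1])
E
```

```text
time_s: 24.15
ee_pos: [0.5656, 0.0235, 0.0931]
eef_rot: [-3.13, -0.005, 2.899]
force: [0.2, -0.7, -0.2]
grip_width: 0.0375
time_s: 24.57
ee_pos: [0.5645, 0.0235, 0.1724]
eef_rot: [-3.129, -0.009, 2.899]
force: [0.8, -0.1, -0.7]
grip_width: 0.0461
time_s: 24.98
ee_pos: [0.5856, 0.0235, 0.2974]
eef_rot: [-3.131, -0.002, 2.899]
force: [-0.3, 0.3, 0.4]
grip_width: 0.0461
time_s: 25.23
ee_pos: [0.5853, 0.0235, 0.2966]
eef_rot: [-3.13, -0.003, 2.899]
force: [-0.3, -0.2, -0.1]
grip_width: 0.046
[0.58526169 0.02351543 0.29656485] [-3.13025918 -0.00337237  2.89895958] 25.2333 [-0.2569418  -0.20565552 -0.1140583 ] [ 0.00013924  0.00567832  0.00411435 -0.00172324 -0.0009123   0.00059395]
391 [0.5648 0.0236 0.1062] (array([0.56496436, 0.02351903]), np.float64(0.012252868362370817))
264 [0.4861 0.     0.106 ] (array([ 4.86016355e-01, -1.03976154e-04]), np.float64(0.009326002367212396))
406 [0.5071 0.0448 0.0674] (array([0.50715012, 0.044862  ]), np.float64(0.01314982751408048))
```

View pics/w6.png

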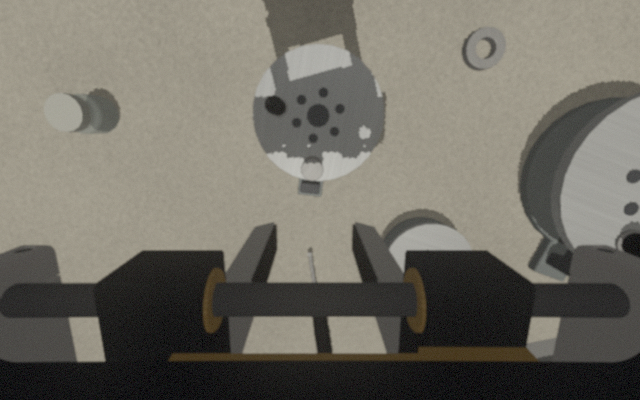

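The marker stands upright in line with the holder: its top is at (312,168) and the holder end at (310,188). The knob at (275,105) hasn't moved. Handing in.

```bash
python3 -c "
from station import ctrl
print(ctrl.hand_in())"
```

```text
the job is handed in; nothing more can be done
None
```

I turned the middle rotor by its knob through the drag in both directions. I left it at the centre of the drag, set the marker on top above the shoe, let go and handed the job in after about 25 s of the 72 s allowed. No verdict was reported.

**Drag:** It ran from about -1.69 to -2.43 rad of knob angle, so I took the tightest point as -2.06 rad. Forces on the way were uneven, with single readings up to about 18 N at the knob, above the 6–12 N expected. The highest reading came near -2.0 rad in one direction and around -2.1 rad in the other. I released it at about -2.05 rad.

**Knob angle after release:** The camera put the knob near -2.0 rad, up to about 0.06 rad from that centre and inside the 0.2 rad allowance. It had shifted by less than 1 mm, within measuring error, after the marker was placed.

**Marker:** It is upright at (0.565, 0.0235), within about 1 mm of the computed point above the shoe. Its top is at 106 mm, which matches its base resting on the rotor. The largest force reading during placing was about 6 N.

**Not checked:** I could not measure the force between shoe and rotor directly. The jar, ring and screwdriver were not measured again at the end, but the arm never went near them.

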